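# Weigh the softener ball on the beam balance

### The arm

A 6-joint arm with a two-finger parallel gripper is mounted at the origin on the work surface. World frame = base frame: x ahead of the robot, y to its left, z up, the work surface at z = 0. Lengths are in mm, angles in rad, forces in N, time in s.
With the tool pointing down it reaches from about 325 to 850 mm from the base axis. Payload 15.5 kg.
Tool frame: the origin (TCP) lies between the finger pads; the fingertips stand 11 mm ahead of it and the grasp point (between the pads) lies 8 mm behind it (manip.nose_length is the z of the fingertips in the tool frame, in mm); z points along the fingers, y is the direction in which the jaws open and shut (so a half turn about z gives the same grasp; the last joint's range is limited). The gripper opens to 91 mm and grips with 3 to 60 N. Pads are 32 mm wide; open, the fingers measure 118 mm over their backs; the gripper's body (76 mm by 178 mm) begins 60 mm behind the grasp point.
Start: joints at [-1.367, 0.494, 1.345, -0, 1.302, -0.096], TCP at [183.985, -597.307, 224.915] pointing down, gripper open.
Joint ranges: [-2.91, 2.91], [-0.82, 2.16], [0.22, 2.67], [-1.22, 4.37], [0.12, 2.79], [-3.08, 3.08]. Speed limits (rad/s): [1.89, 1.89, 2.57, 3.01, 3.01, 3.01].

### API

Orientations are given as a unit quaternion [w, x, y, z].
In Python, from station import read_state, vision, manip gives the robot as it stands. The module is installed in compiled form; this text tells all that it offers.
- The arm moves only by the tool play_rows, never from a script. Its arguments are lists of equal length, an entry for each row: "gripper": the finger opening in m, from 0 to 0.0912; "linear": the shift along the world's x, y, z in m, a list of three; "spin": the turn about the world's z in degrees. In form: {"gripper": [gripper, ...], "linear": [[x, y, z], ...], "spin": [spin, ...]}. A call has 1 to 12 rows; each row is the pose to reach, as a shift and turn from the pose measured when the call began; what a row does not reach only later rows make up. A row lasts 1/10 s, in which the tool goes at most 50 mm and 8.59 degrees, less where a joint would pass 70% of its speed; a pose out of reach is approached as far as the arm can. A call with a gripper value outside its range is refused whole. The fingers move at their own pace and stop on an object; the grip force is fixed at half the most. Time passes only in rows, so rows that repeat a pose let the fingers close. It gives the time, the measured TCP pose, the force and the opening at its end, in the units of the state.
- read_state(): the state, without advancing time (a new reading comes with each control period).
- vision.snapshot(name): name is "scene" or "top" or "wrist"; returns a dict with "img" (400x640x3 uint8, red, green, blue), "fx", "fy", "cx", "cy" (pixels), "rvec" (rotation vector, rad) and "tvec" (3), from world to camera coordinates, as OpenCV has them. Camera axes: x right, y down, z forward; pixel columns grow to the right and rows downward; lengths in mm; the calibration is good to about 2 mm. A picture is of the moment at which its call begins. There is no depth.
- manip.job_done(): hands the job in, once; it reports no verdict.
Trained networks look in a picture, given as the dict that the camera call returned (one of the last four; its "shot" number tells which), for a name from the list of things; names that differ only in an ending like _2 or _b are one class to them, and where a whole thing is asked for, a point or a joint stands for the part that bears it (a point fixed in the world has none). Each returns a list of dicts, best first, with "p" (0 to 1); they miss things now and then, are a little off and sometimes report something else, mostly with a low value. They report only what shows in the picture. A call takes as long as a camera call. They do not tell look-alikes from the thing itself.
- vision.look_for(picture, query): "extent" ([left, top, right, bottom] in pixels, round what is visible of it).
- vision.outline_of(picture, query): "pixels" (400x640 bool, what is visible of it) and "extent" ([left, top, right, bottom] in pixels, round what is visible of it).
- vision.pinpoint(picture, query): "xy" ([column, row] in pixels: a listed point, or the origin of a listed thing).
The state is a dict: "clock": time; "q": joint angles; "qd": joint speeds; "joint_efforts": joint torques, N m; "ee_pos": TCP position; "eef_rot": TCP orientation; "contact_force": force on the tool from outside, world axes, zero at the start; "ft_torque": the same for the moment, N m; "opening": finger opening in mm.
Only numpy, scipy, OpenCV 4.12 (cv2) and the standard library are available. Lean on these libraries where they do the work, as an engineer would, in place of code of your own. Each camera call takes 0.05 s, during which the arm holds its last target.

### The job

Stand the filled white softener ball upright in the middle of the balance's pan and let go, so that the pan sinks. Then, pushing lightly on the knob of the sliding counterpoise (do not pinch it: the balance is delicate and must never take more than 25 N), slide it outward until the beam hangs level by itself, and leave it so with nothing touching it. Leave everything else on the counter where it stands.

Things in the scene. Friction and masses are not known exactly. Their poses are not given: they have to be found in the camera images.
- ball_center (a point): Centre (half-way up) of the loose filled softener ball: white hard plastic, 90 mm tall, upright on a flat foot 44 mm across; round belly 66 mm across at 28 mm above the foot, then a shoulder, then an upright cylindrical neck 36 mm across from 60 to 90 mm above the foot. z axis up. Hidden mass, 0.2 to 0.43 kg.
- balance: Beam balance fixed to the counter, grey and steel, about 120 x 360 mm, origin on the counter under its pivot; +y points from the pivot towards the pan, -y along the counterpoise arm, z up. The beam turns about a level axis 120 mm up; the pan's middle is 130 mm from it; the arm's needle meets a fixed mark 250 mm out. Base, pillar and mark are lower than 142 mm. It must never take over 25 N.
- pan (a point): Middle of the pan's inner floor (142 mm above the counter when the beam is level). Round steel pan, flat floor 72 mm across, low flared rim 6 mm above the floor and 116 mm across, fixed on the beam so that it tilts with it. z axis is the pan's upward normal.
- beam (a joint): Tilt of the beam (rad): 0 level, positive pan down; stops at -0.12 and 0.12. A weak centring spring makes the free beam rest at a tilt proportional to the imbalance: near level, 10 mm more of counterpoise travel lowers it by about 0.075 rad (light load) to 0.1 rad (heavy). It settles in about 1 s. A finger still touching the knob or beam falsifies it.
- knob (a point): Mid-height of the upright round knob, 18 mm across, 52 mm tall, on top of the counterpoise, a steel block 36 x 32 x 36 mm (0.45 kg) that rides on the beam; 165 mm above the counter when level. It is pushed along the arm from either side.
- counterpoise (a joint): Travel of the counterpoise outward along the arm (m): 0 at the inner stop (50 mm from the pivot) to 0.15 at the outer stop (200 mm). About 3 N of friction; it stays where it is left. It starts within 20 mm of the inner stop, where the empty beam is near level; each 0.1 kg on the middle of the pan asks for about 29 mm of travel.
- pitcher: Bystander: stainless steel pitcher, 100 mm across, 150 mm tall, with a side handle. Origin under its middle. Leave alone.
- cup: Bystander: white plastic open cup, 80 mm across, 90 mm tall. Origin under its middle. Leave alone.
- silicone_lid: Bystander: green hard silicone disc lid, 110 mm across, 22 mm tall with its stub. Leave alone.
- brush: Bystander: scrubbing brush lying flat. Leave alone.
- detergent: Bystander: grey bottle, 72 mm across, 190 mm tall. Leave alone.
- soap: Bystander: bar of soap, 85 x 55 x 30 mm. Leave alone.
There are look-alikes about, which are no part of the job. Leave any turquoise look-alike of the part that bears ball_center alone.

How it is judged (in metres and radians):
On the way, in this order (a step that is already met when the one before it is completed fails the run):
1. the ball stands on the pan, let go, and has sunk the pan (horizontal distance between ball_center and pan below 0.03 m and distance between ball_center and pan below 0.058 m and z of ball_center in the frame of pan above 0.035 m and angle between ball_center's own z axis and vertical below 0.25 rad and contact force between each of the arm, the fingers and balance below 0.1 N and contact force between the fingers and ball below 0.1 N and value of joint beam above 0.08 rad), for 0.2 s.
2. the beam is level by itself, nothing touching the balance but the ball (horizontal distance between ball_center and pan below 0.03 m and distance between ball_center and pan below 0.058 m and z of ball_center in the frame of pan above 0.035 m and angle between ball_center's own z axis and vertical below 0.25 rad and contact force between each of the arm, the fingers and balance below 0.1 N and contact force between the fingers and ball below 0.1 N and value of joint beam between -0.035 and 0.035 rad), for 0.5 s.
At the end, for the whole second after the job is handed in: The ball stands upright (within 0.25 rad) on the pan within 30 mm of its middle, the beam rests level within 0.035 rad (2 degrees), and the robot touches neither (all of step 2 and velocity of joint beam between -0.05 and 0.05 rad/s).
It fails at once if the balance takes more than 25 N (pressed, pinched or dropped upon) (contact force between balance and anything else above 25 N).
It fails at once if a bystander is moved by more than 30 mm (distance of any of pitcher, cup, silicone_lid, brush, detergent, soap from where it was at the start of the episode above 0.03 m).
It also fails if it takes over 72 s, if anything falls off the work surface, if the arm or the gripper's body presses on something with over 40 N, if the wrist force passes 120 N, or if a joint passes its speed limit or range.

## Working session

There is one attempt and no reset: what is moved stays moved. The work goes in short steps, Python scripts to look and compute and a tool call to move; the robot and the scene stay as the last step left them, time stands still between calls to the robot, and variables do not carry over. Pictures are saved under pics/ and viewed, and the job is handed in when it is done.

Besides the shell and the picture viewer there is one more tool, called after "Call:" by a JSON object that holds its "fn" and its "kwargs". play_rows: Moves the arm, as the interface text tells. Its arguments: {"type":"object","properties":{"gripper":{"type":"array"},"linear":{"type":"array"},"spin":{"type":"array"}},"required":["gripper","linear","spin"]}

```bash
mkdir -p pics; cat > h.py <<'E'
import numpy as np, cv2
from station import read_state, vision, manip
def snap(n,fn=None):
    p=vision.snapshot(n)
    if fn: cv2.imwrite('pics/'+fn,cv2.cvtColor(p['img'],cv2.COLOR_RGB2BGR))
    return p
def K(p): return np.array([[p['fx'],0,p['cx']],[0,p['fy'],p['cy']],[0,0,1.]])
def ray(p,xy):
    R=cv2.Rodrigues(np.array(p['rvec'],float))[0];t=np.array(p['tvec'],float).ravel()
    d=R.T@np.array([(xy[0]-p['cx'])/p['fx'],(xy[1]-p['cy'])/p['fy'],1]);return -R.T@t,d/np.linalg.norm(d)
def atz(p,xy,z):
    o,d=ray(p,xy);return o+d*(z-o[2])/d[2]
def tri(obs):
    A=np.zeros((3,3));b=np.zeros(3)
    for p,xy in obs:
        o,d=ray(p,xy);M=np.eye(3)-np.outer(d,d);A+=M;b+=M@o
    return np.linalg.solve(A,b)
def proj(p,X):
    return cv2.projectPoints(np.array(X,float).reshape(-1,3),np.array(p['rvec'],float),np.array(p['tvec'],float),K(p),None)[0].reshape(-1,2)
E
python3 - <<'E'
from h import *
np.set_printoptions(precision=1,suppress=True)
print(read_state())
for n in ['scene','top']:
    p=snap(n,n+'0.png'); print(n,ray(p,(320,200)))
    for q,z in [('ball_center',45),('pan',142),('knob',165),('balance',0),('pitcher',0),('cup',0)]:
        print(q,[(np.array(r['xy']),round(r['p'],2),atz(p,r['xy'],z)) for r in vision.pinpoint(p,q)])
snap('wrist','wrist0.png')
E
```

```text
{'clock': 0.0, 'q': array([-1.4,  0.5,  1.3,  0. ,  1.3, -0.1]), 'qd': array([ 0.,  0.,  0.,  0., -0., -0.]), 'joint_efforts': array([  0. , -87.9, -38.2,   0.1,   0.1,  -0. ]), 'ee_pos': array([ 183.9, -596.9,  224.3]), 'eef_rot': array([-0. ,  1. ,  0.1, -0. ]), 'contact_force': array([-0.2, -0.2, -0. ]), 'ft_torque': array([0., 0., 0.]), 'opening': 91.16862322615052}
scene (array([ 785.4, -420.1,  918.4]), array([-0.3,  0.5, -0.8]))
ball_center [(array([317.7,  98.4]), 0.92, array([280.6, 410.4,  45. ])), (array([369.8, 123.9]), 0.84, array([476.6, 393. ,  45. ])), (array([334.9, 117.6]), 0.56, array([371.2, 362.8,  45. ]))]
pan [(array([352.5, 195.7]), 0.7, array([581.1,  70.3, 142. ]))]
knob [(array([298.7, 242.1]), 0.91, array([ 544.3, -108.8,  165. ]))]
balance [(array([318.6, 254.1]), 0.6, array([553.8, -43.7,   0. ]))]
pitcher [(array([398.5, 166.7]), 0.96, array([612.3, 320.7,   0. ]))]
cup [(array([329.5, 166.6]), 0.72, array([435.9, 217.7,   0. ]))]
top (array([ 353.9,   74.1, 1670.6]), array([ 0.1, -0. , -1. ]))
ball_center [(array([222.1, 253. ]), 0.79, array([359. , 368.9,  45. ])), (array([215.3, 216.8]), 0.78, array([476.3, 395.3,  45. ])), (array([207.3, 278.7]), 0.77, array([275.9, 413.5,  45. ]))]
pan [(array([313.4, 180.5]), 0.63, array([586.9,  76.5, 142. ]))]
knob [(array([371.6, 193.6]), 0.45, array([ 545.8, -102.3,  165. ]))]
balance [(array([349. , 199.4]), 0.59, array([545.8, -45. ,   0. ]))]
pitcher [(array([244.8, 175.7]), 0.67, array([621. , 309.8,   0. ]))]
cup [(array([269.2, 230.2]), 0.62, array([437.4, 222.4,   0. ]))]
```

View pics/scene0.png

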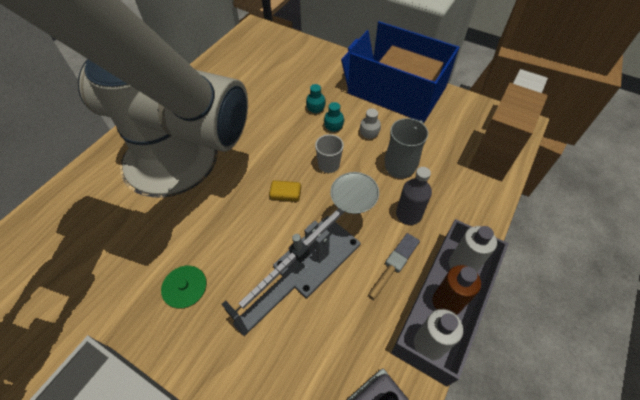

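View pics/top0.png

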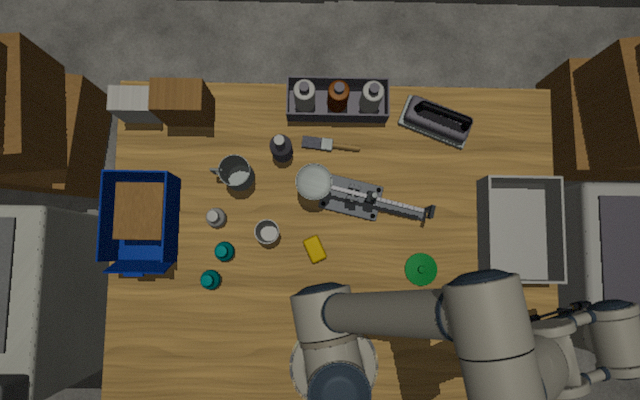

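```bash
python3 -c "
import cv2
a=cv2.imread('pics/scene0.png')[70:190,270:430];cv2.imwrite('pics/c1.png',cv2.resize(a,None,fx=5,fy=5,interpolation=2))"
```

```text
(no output)
```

View pics/c1.png

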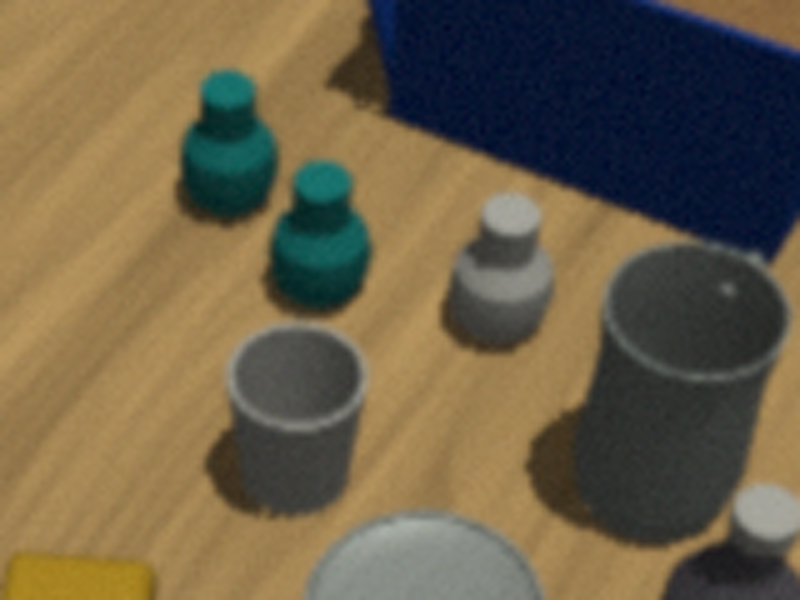

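The candidates are a white ball at scene (370,124), turquoise look-alikes at (316,99) and (334,118), the white cup at (329,155) and the white detergent cap at (423,175). The crop shows that the white one at (370,124) has a belly and a neck, so I choose it. Next I measure more precisely.

```bash
python3 - <<'E'
from h import *
np.set_printoptions(precision=1,suppress=True)
s=snap('scene');t=snap('top')
def pick(p,q,near):
    rs=vision.pinpoint(p,q); rs=[r for r in rs if np.hypot(*(np.array(r['xy'])-near))<15]
    return rs[0]['xy']
print('ball',tri([(s,pick(s,'ball_center',(370,124))),(t,pick(t,'ball_center',(215,217)))]))
print('knob',tri([(s,pick(s,'knob',(299,242))),(t,pick(t,'knob',(372,194)))]))
print('pan',tri([(s,pick(s,'pan',(352,196))),(t,pick(t,'pan',(313,180)))]))
for p in (s,t):
    for q in ('pan','pan'):
        r=vision.outline_of(p,q)[:1]
        for x in r:
            m=x['pixels'].astype(np.uint8);c=max(cv2.findContours(m,0,1)[0],key=cv2.contourArea)
            e=cv2.fitEllipse(cv2.convexHull(c)) ;print('panoutline',x['p'],x['extent'],e,atz(p,e[0],148))
    for x in vision.outline_of(p,'knob'): print('knob ol',x['p'],x['extent'])
    for x in vision.outline_of(p,'ball_center'): print('ball ol',x['p'],x['extent'])
for p,n in((s,'s'),(t,'t')):
    r=(slice(170,340),slice(220,400)) if n=='s' else (slice(150,230),slice(280,450))
    a=cv2.cvtColor(p['img'][r],cv2.COLOR_RGB2BGR);f=3.5 if n=='s' else 4.5
    cv2.imwrite(f'pics/c2{n}.png',cv2.resize(a,None,fx=f,fy=f,interpolation=2))
E
```

```text
ball [470.8 392.6  54.4]
knob [ 543.7 -110.4  157.2]
pan [576.1  70.  156.1]
panoutline 0.74 [237.8, 172.7, 378.3, 304.3] ((305.02191162109375, 239.2279510498047), (71.35107421875, 183.5858612060547), 48.3003044128418) [547.  -88.8 148. ]
panoutline 0.74 [237.8, 172.7, 378.3, 304.3] ((305.02191162109375, 239.2279510498047), (71.35107421875, 183.5858612060547), 48.3003044128418) [547.  -88.8 148. ]
knob ol 0.76 [293.1, 234.1, 308.1, 260.2]
ball ol 0.7 [360.4, 109.7, 381.5, 137.5]
ball ol 0.58 [307.9, 85.9, 323.4, 113.2]
ball ol 0.53 [316.2, 133.8, 340.1, 173.9]
panoutline 0.85 [297.6, 161.6, 421.8, 209.2] ((352.8779296875, 189.64744567871094), (49.241207122802734, 121.55175018310547), 100.9760513305664) [559.4 -46.2 148. ]
panoutline 0.85 [297.6, 161.6, 421.8, 209.2] ((352.8779296875, 189.64744567871094), (49.241207122802734, 121.55175018310547), 100.9760513305664) [559.4 -46.2 148. ]
ball ol 0.85 [201.3, 266.8, 221.5, 291.0]
ball ol 0.75 [215.9, 244.6, 236.5, 262.4]
ball ol 0.56 [205.7, 206.5, 225.2, 224.8]
ball ol 0.5 [363.4, 185.4, 378.5, 203.2]
```

View pics/c2s.png

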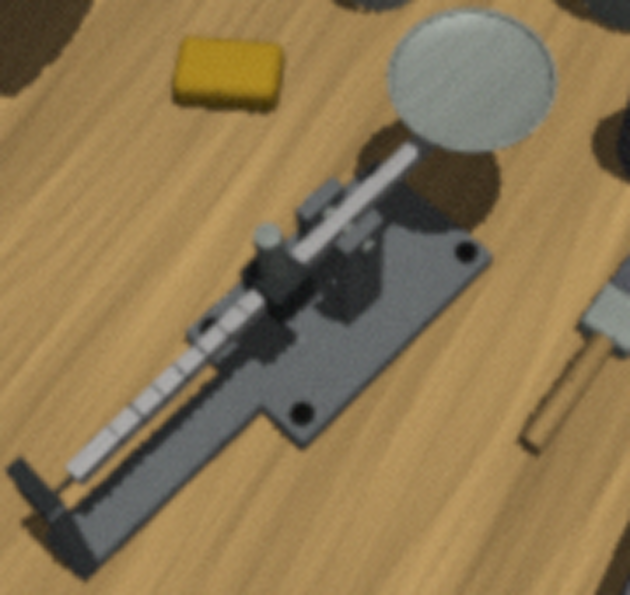

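View pics/c2t.png

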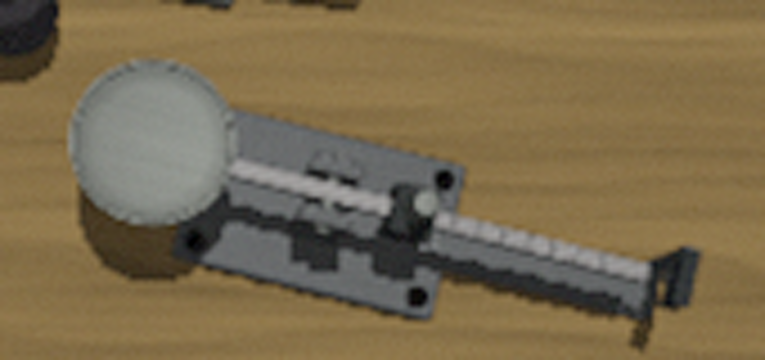

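```bash
python3 - <<'E'
from h import *
np.set_printoptions(precision=1,suppress=True)
s=snap('scene');t=snap('top')
for n,a,b,z in [('rim',(354.5,192.6),(313.8,181.4),148),('knobtop',(296,237.4),(374.4,195.1),191)]:
    print(n,tri([(s,a),(t,b)]),atz(s,a,z),atz(t,b,z))
# colour refine of pan rim in both: bright grey blob
for p,(x0,x1,y0,y1) in ((s,(325,385,168,218)),(t,(290,340,160,205))):
    im=p['img'][y0:y1,x0:x1].astype(int)
    sat=im.max(2)-im.min(2); m=((sat<22)&(im.max(2)>120)).astype(np.uint8)
    m=cv2.morphologyEx(m,cv2.MORPH_OPEN,np.ones((7,7)))
    c=max(cv2.findContours(m,0,1)[0],key=cv2.contourArea);e=cv2.fitEllipse(cv2.convexHull(c))
    c0=np.array(e[0])+[x0,y0];print(e,c0,atz(p,c0,148))
# ball top of neck in both
for p,(x0,x1,y0,y1) in ((s,(355,385,105,142)),(t,(203,228,204,228))):
    a=cv2.cvtColor(p['img'][y0:y1,x0:x1],cv2.COLOR_RGB2BGR)
    cv2.imwrite(f'pics/b{x0}.png',cv2.resize(a,None,fx=16,fy=16,interpolation=2))
E
```

```text
rim [583.   75.3 150.1] [582.6  76.8 148. ] [583.1  75.2 148. ]
knobtop [ 539.  -109.1  181.7] [ 541.9 -113.2  191. ] [ 538.1 -107.7  191. ]
((28.815654754638672, 24.348020553588867), (39.87177276611328, 45.83462905883789), 99.8422622680664) [353.8 192.3] [580.8  76.6 148. ]
((23.87351417541504, 21.53495979309082), (32.330963134765625, 33.612632751464844), 131.0426483154297) [313.9 181.5] [582.7  75.  148. ]
```

View pics/b355.png

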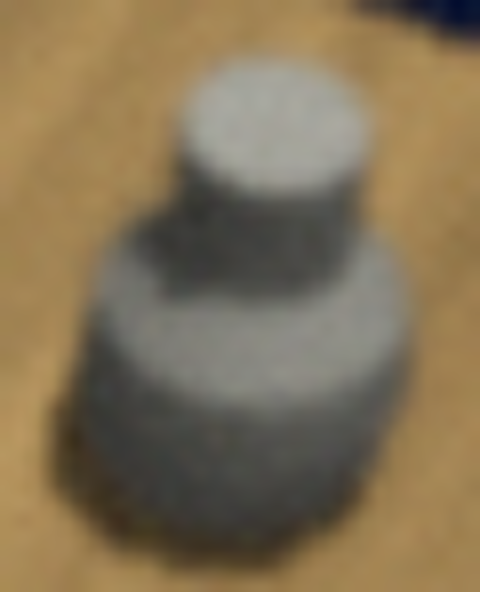

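View pics/b203.png

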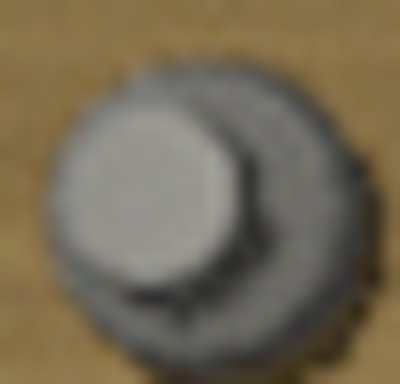

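```bash
python3 - <<'E'
from h import *
from scipy.spatial.transform import Rotation as Ro
np.set_printoptions(precision=2,suppress=True)
s=snap('scene');t=snap('top')
a,b=(371.75,112.25),(211.75,215.5)
print('necktop',tri([(s,a),(t,b)]),atz(s,a,90),atz(t,b,90))
q=read_state()['eef_rot'];R=Ro.from_quat([q[1],q[2],q[3],q[0]]).as_matrix();print(R,np.degrees(np.arctan2(R[1,1],R[0,1])))
pan=np.array([582.5,75.5]);kn=np.array([540,-110.]);u=(pan-kn)/np.linalg.norm(pan-kn);piv=pan-130*u
print(np.linalg.norm(pan-kn),u,np.degrees(np.arctan2(u[1],u[0])),piv)
pts=[np.r_[piv-250*u,z] for z in (100,142)]
print(proj(s,pts),proj(t,pts)); print('box',atz(t,(180,217),100),atz(t,(180,217),0))
E
```

```text
necktop [476.41 397.61  89.55] [476.12 396.78  90.  ] [476.88 397.83  90.  ]
[[ 0.96  0.29  0.  ]
 [ 0.29 -0.96  0.  ]
 [ 0.   -0.   -1.  ]] -72.8808543551049
190.30633200185432 [0.22 0.97] 77.09564824488733 [553.47 -51.22]
[[233.68 314.95]
 [229.79 308.42]] [[429.42 212.12]
 [432.58 210.93]]
box [469.81 495.29 100.  ] [477.19 522.1    0.  ]
```

Call:
{"fn": "play_rows", "kwargs": {"gripper": [0.0912,0.0912,0.0912,0.0912,0.0912,0.0912,0.0912,0.0912,0.0912,0.0912,0.0912,0.0912], "linear": [[0.035,0.03,0.07],[0.07,0.065,0.09],[0.105,0.1,0.1],[0.14,0.135,0.1],[0.175,0.17,0.1],[0.21,0.205,0.1],[0.24,0.24,0.1],[0.27,0.28,0.1],[0.3,0.32,0.1],[0.315,0.36,0.1],[0.32,0.41,0.1],[0.32,0.45,0.1]], "spin": [0,-5,-10,-15,-20,-25,-30,-30,-30,-30,-30,-30]}}

```text
clock: 2.95
ee_pos: [504.4, -151.7, 324.7]
eef_rot: [-0.0, 0.994, -0.112, 0.0]
contact_force: [0.7, -0.6, -0.5]
opening: 91.2
```

Call:
{"fn": "play_rows", "kwargs": {"gripper": [0.0912,0.0912,0.0912,0.0912,0.0912,0.0912,0.0912,0.0912,0.0912,0.0912,0.0912,0.0912], "linear": [[-0.003,0.05,0],[-0.005,0.1,0],[-0.008,0.15,0],[-0.01,0.2,0],[-0.013,0.25,0],[-0.015,0.3,0],[-0.018,0.35,-0.01],[-0.02,0.4,-0.03],[-0.023,0.45,-0.06],[-0.025,0.5,-0.09],[-0.028,0.54,-0.11],[-0.028,0.549,-0.125]], "spin": [0,0,0,0,0,0,0,0,0,0,0,0]}}

```text
clock: 4.15
ee_pos: [475.7, 400.4, 198.7]
eef_rot: [-0.0, 0.994, -0.111, 0.0]
contact_force: [0.6, -0.6, 1.0]
opening: 91.0
```

```bash
python3 - <<'E'
from h import *
np.set_printoptions(precision=2,suppress=True)
st=read_state();print(st['q'],st['ee_pos'],st['eef_rot'],st['contact_force'])
w=snap('wrist','w1.png');print(ray(w,(320,200)))
for r in vision.pinpoint(w,'ball_center'): print(r['xy'],r['p'],atz(w,r['xy'],45))
snap('scene','s1.png')
E
```

```text
[0.6  0.51 1.39 0.   1.24 2.4 ] [475.7  400.38 198.66] [-0.    0.99 -0.11  0.  ] [ 0.58 -0.61  0.96]
(array([553.65, 383.12, 358.4 ]), array([-0.26,  0.08, -0.96]))
[363.2, 367.5] 0.85 [273.44 404.47  45.  ]
[385.2, 284.0] 0.7 [368.77 363.25  45.  ]
[326.1, 189.3] 0.68 [478.18 399.88  45.  ]
```

View pics/w1.png

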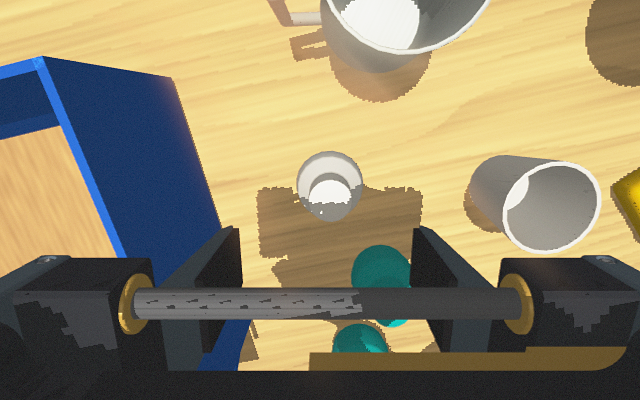

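View pics/s1.png

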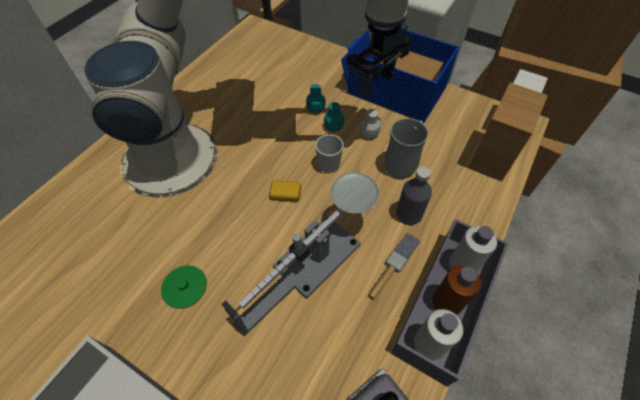

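```bash
python3 - <<'E'
from h import *
np.set_printoptions(precision=1,suppress=True)
w=snap('wrist')
im=w['img'][140:235,280:380];cv2.imwrite('pics/w1c.png',cv2.resize(cv2.cvtColor(im,cv2.COLOR_RGB2BGR),None,fx=6,fy=6,interpolation=2))
s=snap('scene');t=snap('top')
print('neck',atz(w,(330,192),90),atz(w,(330,193),90))
print('box base',atz(w,(222,228),0))
for z in (60,80,100,120,140):print(z,atz(t,(180,172),z),atz(w,(40,58),z),atz(t,(180,240),z))
E
```

```text
neck [485.6 392.4  90. ] [484.8 392.6  90. ]
box base [449.1 520.8   0. ]
60 [620.  512.7  60. ] [636.6 595.2  60. ] [398.6 502.6  60. ]
80 [616.7 507.2  80. ] [631.  580.8  80. ] [398.1 497.3  80. ]
100 [613.4 501.8 100. ] [625.4 566.4 100. ] [397.5 492.  100. ]
120 [610.1 496.4 120. ] [619.8 552.1 120. ] [396.9 486.7 120. ]
140 [606.8 490.9 140. ] [614.3 537.7 140. ] [396.4 481.4 140. ]
```

View pics/w1c.png

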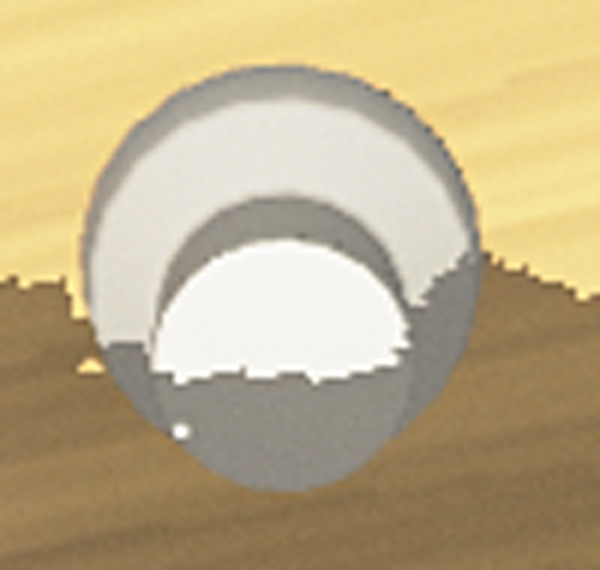

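Call:
{"fn": "play_rows", "kwargs": {"gripper": [0.0912,0.0912,0.0912,0.0912,0.0912,0.0912], "linear": [[0.001,-0.004,-0.03],[0.001,-0.004,-0.065],[0.001,-0.004,-0.095],[0.001,-0.004,-0.115],[0.001,-0.004,-0.123],[0.001,-0.004,-0.123]], "spin": [0,0,0,0,0,0]}}

```text
clock: 5.05
ee_pos: [478.2, 392.1, 77.9]
eef_rot: [-0.0, 0.994, -0.113, 0.001]
contact_force: [-0.8, -0.1, 0.9]
opening: 91.4
```

```bash
python3 - <<'E'
from h import *
w=snap('wrist','w2.png');print(read_state()['contact_force'])
E
```

```text
[ 0.36399586 -0.09502487  0.16877358]
```

View pics/w2.png

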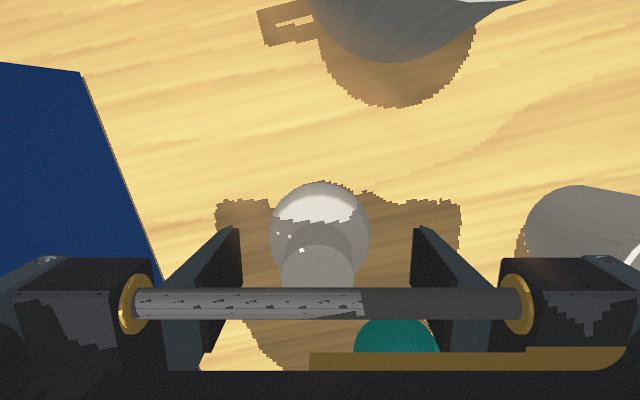

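Call:
{"fn": "play_rows", "kwargs": {"gripper": [0.0912,0.06,0.03,0.03,0.03,0.03,0.03,0.03,0.03,0.03], "linear": [[0,0.003,-0.003],[0,0.003,-0.003],[0,0.003,-0.003],[0,0.003,-0.003],[0,0.003,-0.003],[0,0.003,-0.003],[0,0.003,-0.003],[0,0.003,-0.003],[0,0.003,-0.003],[0,0.003,-0.003]], "spin": [0,0,0,0,0,0,0,0,0,0]}}

```text
clock: 6.1
ee_pos: [478.6, 395.6, 75.7]
eef_rot: [-0.001, 0.994, -0.113, 0.001]
contact_force: [-0.5, 0.1, -0.5]
opening: 35.5
```

```bash
python3 - <<'E'
from h import *
w=snap('wrist','w3.png');print(read_state())
E
```

```text
{'clock': 6.15, 'q': array([ 5.94715017e-01,  6.55770113e-01,  1.50666070e+00, -4.14289352e-04,
        9.76682032e-01,  2.39160353e+00]), 'qd': array([-0.00056238, -0.00020968,  0.00076482, -0.00015265, -0.00029109,
       -0.00143585]), 'joint_efforts': array([-2.76729288e-01, -9.27336645e+01, -2.83846039e+01, -1.79100148e-01,
        1.17189400e-01, -1.67886279e-03]), 'ee_pos': array([478.62300337, 395.5558107 ,  75.70243173]), 'eef_rot': array([-6.75571405e-04,  9.93629364e-01, -1.12690375e-01,  1.05379034e-03]), 'contact_force': array([ 0.11871435,  1.19233626, -0.01403999]), 'ft_torque': array([ 0.19103811, -0.05266956,  0.0682024 ]), 'opening': 35.56799748575911}
```

View pics/w3.png

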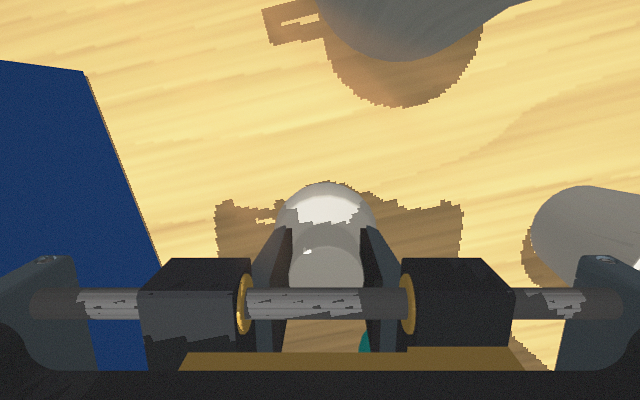

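Call:
{"fn": "play_rows", "kwargs": {"gripper": [0.03,0.03,0.03,0.03,0.03,0.03,0.03,0.03,0.03,0.03,0.03], "linear": [[0,0,0.015],[0,0,0.045],[0,0,0.08],[0,0,0.12],[0,0,0.16],[0,0,0.195],[0,0,0.22],[0,0,0.224],[0,0,0.224],[0,0,0.224],[0,0,0.224]], "spin": [0,0,0,0,0,0,0,0,0,0,0]}}

```text
clock: 7.25
ee_pos: [478.0, 395.2, 297.9]
eef_rot: [0.0, 0.994, -0.113, -0.0]
contact_force: [0.4, 0.7, -3.2]
opening: 35.5
```

```bash
python3 - <<'E'
from h import *
np.set_printoptions(precision=2,suppress=True)
for i in range(3):
  w=snap('wrist');s=read_state();print(s['contact_force'],s['ee_pos'],s['opening'])
snap('scene','s2.png')
E
```

```text
[ 0.79 -0.13 -1.95] [478.16 395.25 298.16] 35.53410870552761
[-0.71  0.52 -2.05] [478.28 395.32 298.46] 35.642690731119494
[ 0.21 -0.43 -2.66] [478.35 395.4  298.75] 35.49179171616213
```

View pics/s2.png

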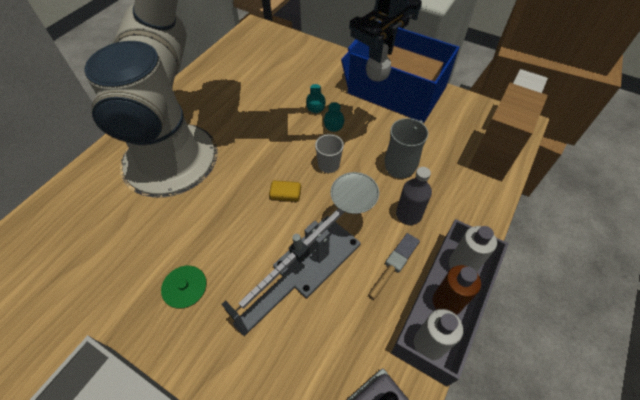

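Call:
{"fn": "play_rows", "kwargs": {"gripper": [0.03,0.03,0.03,0.03,0.03,0.03,0.03,0.03,0.03,0.03,0.03,0.03], "linear": [[0.008,-0.025,0],[0.02,-0.065,0],[0.035,-0.105,0],[0.05,-0.15,0],[0.065,-0.195,0],[0.08,-0.24,0],[0.093,-0.28,0],[0.101,-0.308,0],[0.105,-0.319,0],[0.105,-0.319,-0.02],[0.105,-0.319,-0.045],[0.105,-0.319,-0.055]], "spin": [0,0,0,0,0,0,0,0,0,0,0,0]}}

```text
clock: 8.65
ee_pos: [582.3, 76.8, 241.9]
eef_rot: [-0.0, 0.994, -0.113, -0.001]
contact_force: [-0.8, 0.8, -2.5]
opening: 35.2
```

Call:
{"fn": "play_rows", "kwargs": {"gripper": [0.03,0.03], "linear": [[0,0,-0.001],[0,0,-0.001]], "spin": [0,0]}}

```text
clock: 8.85
ee_pos: [582.3, 77.3, 241.1]
eef_rot: [-0.0, 0.994, -0.112, -0.001]
contact_force: [-0.6, 0.0, -2.9]
opening: 35.3
```

```bash
python3 - <<'E'
from h import *
np.set_printoptions(precision=2,suppress=True)
f=[]
for n in ['scene','top','wrist','wrist','wrist','wrist']:
  w=snap(n,n+'3.png');s=read_state();f.append(s['contact_force']);
  if n!='wrist':print([(r['xy'],r['p']) for r in vision.pinpoint(w,'ball_center')],proj(w,s['ee_pos']+[0,0,-30.7]),proj(w,[583,76,142]))
print(np.mean(f,0),np.std(f,0),s['ee_pos'],s['eef_rot'])
E
```

```text
[([336.6, 117.2], 0.73), ([354.0, 175.7], 0.7), ([316.7, 101.0], 0.68)] [[356.54 176.58]] [[354.33 194.34]]
[([222.2, 251.5], 0.65), ([311.8, 179.2], 0.63), ([210.9, 276.8], 0.52)] [[313.21 178.31]] [[313.55 181.73]]
[ 0.28 -0.01 -2.97] [0.56 0.46 0.54] [582.47  76.87 241.25] [-0.    0.99 -0.11 -0.  ]
```

View pics/scene3.png

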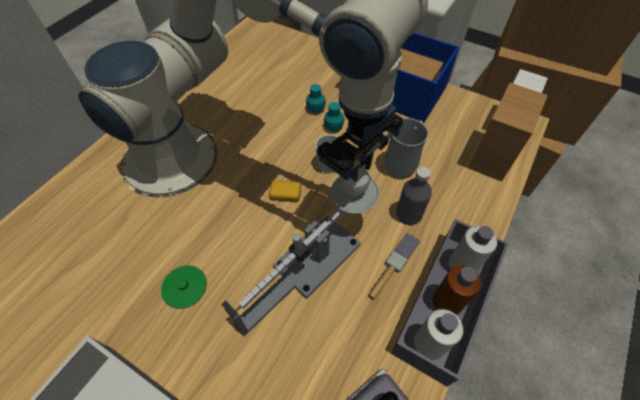

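View pics/wrist3.png

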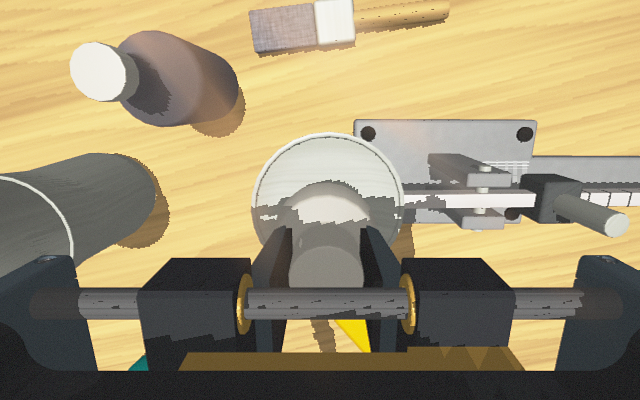

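Call:
{"fn": "play_rows", "kwargs": {"gripper": [0.03,0.03,0.03,0.03,0.03,0.03,0.03,0.03,0.03], "linear": [[0.0005,0,-0.005],[0.001,0,-0.01],[0.001,0,-0.015],[0.001,0,-0.019],[0.001,0,-0.022],[0.001,0,-0.024],[0.001,0,-0.026],[0.001,0,-0.027],[0.001,0,-0.027]], "spin": [0,0,0,0,0,0,0,0,0]}}

```text
clock: 10.15
ee_pos: [583.5, 76.9, 214.2]
eef_rot: [-0.0, 0.994, -0.113, -0.001]
contact_force: [-0.5, -0.5, -1.9]
opening: 35.5
```

Call:
{"fn": "play_rows", "kwargs": {"gripper": [0.03,0.03,0.03,0.03], "linear": [[0,0,-0.001],[0,0,-0.002],[0,0,-0.003],[0,0,-0.003]], "spin": [0,0,0,0]}}

```text
clock: 10.55
ee_pos: [583.5, 76.8, 211.1]
eef_rot: [-0.0, 0.994, -0.113, -0.001]
contact_force: [0.8, 1.4, -1.5]
opening: 35.8
```

```bash
python3 - <<'E'
from h import *
np.set_printoptions(precision=2,suppress=True)
f=[]
for n in ['scene','wrist','wrist','wrist']:
  w=snap(n,n+'4.png');s=read_state();f.append(s['contact_force']);
print(np.mean(f,0),np.std(f,0),s['ee_pos'])
a=cv2.imread('pics/scene4.png')[130:340,220:420];cv2.imwrite('pics/s4c.png',cv2.resize(a,None,fx=2.8,fy=2.8,interpolation=2))
E
```

```text
[ 0.19  0.59 -2.03] [0.38 0.39 0.85] [583.52  76.85 211.27]
```

View pics/s4c.png

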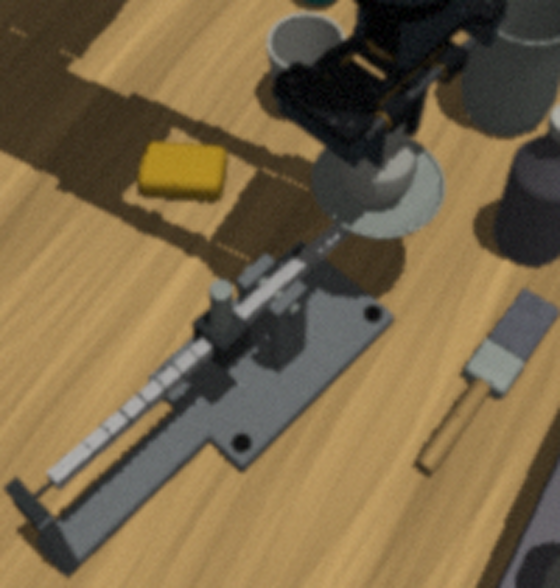

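Call:
{"fn": "play_rows", "kwargs": {"gripper": [0.03,0.03,0.03,0.03], "linear": [[0,0,-0.001],[0,0,-0.002],[0,0,-0.003],[0,0,-0.004]], "spin": [0,0,0,0]}}

```text
clock: 11.15
ee_pos: [583.6, 76.9, 207.2]
eef_rot: [-0.0, 0.994, -0.113, -0.001]
contact_force: [-0.1, -0.2, -1.7]
opening: 35.6
```

Call:
{"fn": "play_rows", "kwargs": {"gripper": [0.03,0.03,0.03], "linear": [[0,0,-0.0005],[0,0,-0.001],[0,0,-0.001]], "spin": [0,0,0]}}

```text
clock: 11.45
ee_pos: [583.5, 76.9, 206.1]
eef_rot: [-0.0, 0.994, -0.113, -0.001]
contact_force: [0.6, 0.0, -1.0]
opening: 35.4
```

Call:
{"fn": "play_rows", "kwargs": {"gripper": [0.037,0.038,0.039,0.041,0.044,0.05,0.06,0.07,0.08,0.08], "linear": [[0,0,0],[0,0,0],[0,0,0],[0,0,0],[0,0,0],[0,0,0],[0,0,0],[0,0,0],[0,0,0],[0,0,0]], "spin": [0,0,0,0,0,0,0,0,0,0]}}

```text
clock: 12.45
ee_pos: [583.5, 76.8, 206.1]
eef_rot: [-0.0, 0.994, -0.113, -0.001]
contact_force: [-0.3, -0.4, -0.4]
opening: 78.4
```

```bash
python3 - <<'E'
from h import *
np.set_printoptions(precision=2,suppress=True)
f=[]
for n in ['scene','wrist','wrist','wrist']:
  w=snap(n,n+'5.png');s=read_state();f.append(s['contact_force']);
print(np.mean(f,0),np.std(f,0),s['ee_pos'])
a=cv2.imread('pics/scene5.png')[130:340,220:420];cv2.imwrite('pics/s5c.png',cv2.resize(a,None,fx=2.8,fy=2.8,interpolation=2))
E
```

```text
[ 0.23 -0.11  0.05] [0.49 0.42 0.49] [583.52  76.85 206.11]
```

View pics/s5c.png

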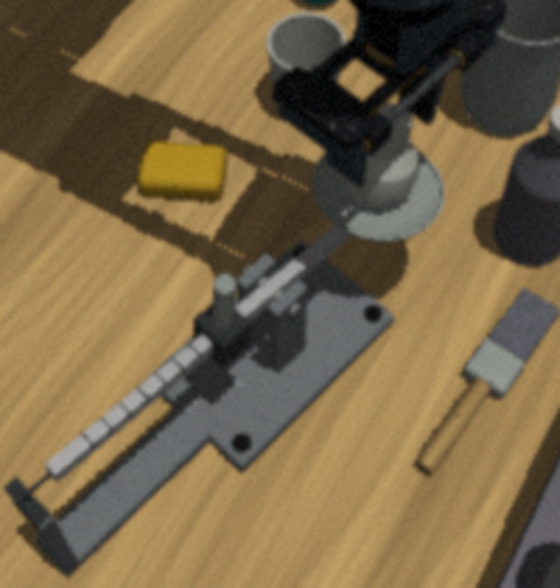

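View pics/wrist5.png

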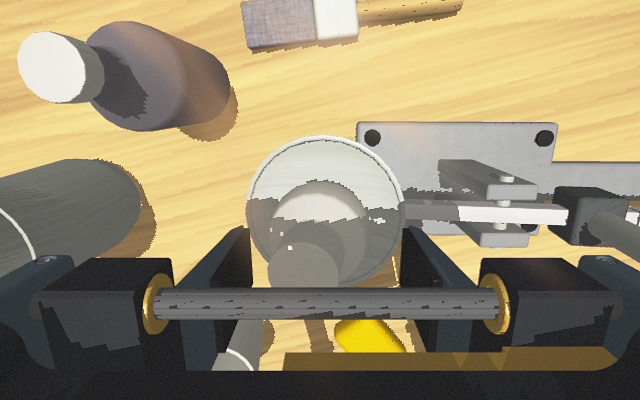

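Call:
{"fn": "play_rows", "kwargs": {"gripper": [0.085,0.085,0.085,0.085,0.085,0.085], "linear": [[0,0,0.015],[0,0,0.04],[0,0,0.075],[0,0,0.1],[0,0,0.11],[0,0,0.11]], "spin": [0,0,0,0,0,0]}}

```text
clock: 13.25
ee_pos: [584.0, 76.9, 317.0]
eef_rot: [-0.0, 0.994, -0.113, 0.0]
contact_force: [-0.2, 0.6, -0.6]
opening: 84.7
```

```bash
python3 - <<'E'
from h import *
np.set_printoptions(precision=2,suppress=True)
for n in ['scene','top','wrist']:
  w=snap(n,n+'6.png');print(n,[(r['xy'],r['p']) for r in vision.pinpoint(w,'ball_center')+vision.pinpoint(w,'knob')])
  if n=='scene': a=cv2.imread('pics/scene6.png')[130:340,220:420];cv2.imwrite('pics/s6c.png',cv2.resize(a,None,fx=2.8,fy=2.8,interpolation=2))
print(read_state()['ee_pos'])
E
```

```text
scene [([315.1, 100.9], 0.67), ([331.1, 117.5], 0.58), ([301.9, 238.8], 0.56)]
top [([309.5, 180.6], 0.6), ([207.0, 278.6], 0.57), ([222.5, 253.2], 0.56), ([368.1, 190.5], 0.41)]
wrist [([344.4, 38.4], 0.7), ([317.1, 195.0], 0.59), ([252.3, 279.9], 0.43), ([528.2, 188.5], 0.81)]
[583.36  76.83 315.57]
```

View pics/s6c.png

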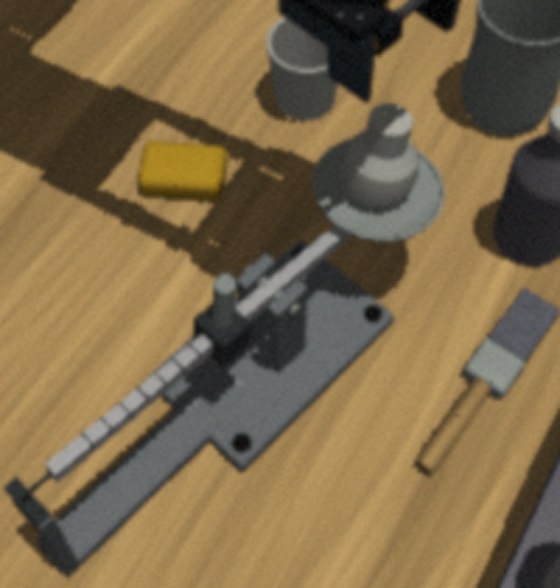

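View pics/wrist6.png

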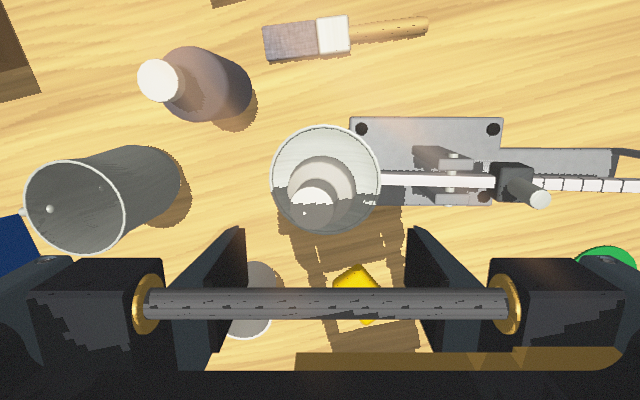

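```bash
python3 - <<'E'
from h import *
np.set_printoptions(precision=2,suppress=True)
s=snap('scene');w=snap('wrist')
a=(300.0,231.1);b=(541,199)
X=tri([(s,a),(w,b)]);print(X,atz(s,a,197),atz(w,b,197))
u=np.array([.2233,.9747]);piv=np.array([553.5,-51.2]);print('r',(piv-X[:2])@u, np.cross(u,X[:2]-piv))
print(read_state()['ee_pos'])
# predicted needle tip (r=235,z pivot) & arm end
for th in (0,.06,.12):
  for r,h in((245,0),(60,71)):
    P=np.r_[piv-u*(r*np.cos(th)-h*np.sin(th)*-1*-1*0 + 0),120+r*np.sin(th)+h*np.cos(th)]
    print(th,r,proj(s,P),proj(w,P))
E
```

```text
[544.31 -99.11 196.64] [543.08 -98.98 197.  ] [545.84 -98.75 197.  ]
r 48.749234710502144 -1.7359476950118697
[583.46  76.85 315.86]
0 245 [[233.79 310.15]] [[683.83 182.23]]
0 60 [[296.2  235.73]] [[550.12 200.66]]
0.06 245 [[232.61 307.66]] [[697.84 185.45]]
0.06 60 [[296.14 234.91]] [[552.55 201.78]]
0.12 245 [[231.75 304.79]] [[712.06 188.94]]
0.12 60 [[296.17 234.07]] [[554.58 202.84]]<stdin>:6: DeprecationWarning: Arrays of 2-dimensional vectors are deprecated. Use arrays of 3-dimensional vectors instead. (deprecated in NumPy 2.0)
```

Call:
{"fn": "play_rows", "kwargs": {"gripper": [0.08,0.07,0.06,0.06,0.06,0.06,0.06,0.06,0.06,0.06,0.06], "linear": [[-0.008,-0.035,0],[-0.017,-0.075,0],[-0.026,-0.115,0],[-0.034,-0.15,0],[-0.04,-0.178,0],[-0.04,-0.178,-0.02],[-0.04,-0.178,-0.045],[-0.04,-0.178,-0.065],[-0.04,-0.178,-0.08],[-0.04,-0.178,-0.083],[-0.04,-0.178,-0.083]], "spin": [0,0,0,0,0,0,0,0,0,0,0]}}

```text
clock: 14.9
ee_pos: [543.4, -101.1, 232.8]
eef_rot: [-0.0, 0.994, -0.113, -0.001]
contact_force: [0.3, -0.2, -0.3]
opening: 59.9
```

```bash
python3 - <<'E'
from h import *
w=snap('wrist','w7.png');s=snap('scene','s7.png');print(read_state()['ee_pos'])
a=cv2.imread('pics/s7.png')[130:340,220:420];cv2.imwrite('pics/s7c.png',cv2.resize(a,None,fx=2.8,fy=2.8,interpolation=2))
E
```

```text
[ 543.92982746 -101.2274619   233.70797507]
```

View pics/w7.png

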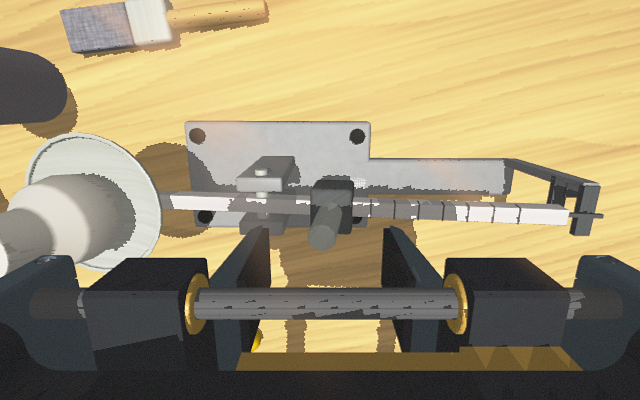

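View pics/s7c.png

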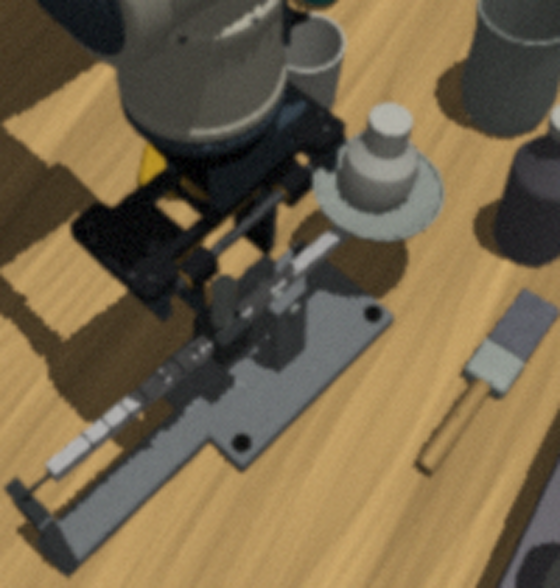

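Call:
{"fn": "play_rows", "kwargs": {"gripper": [0.06,0.06,0.06,0.06,0.06,0.06], "linear": [[0,0,-0.015],[0,0,-0.03],[0,0,-0.04],[0,0,-0.047],[0,0,-0.05],[0,0,-0.05]], "spin": [0,0,0,0,0,0]}}

```text
clock: 15.6
ee_pos: [544.0, -101.3, 183.7]
eef_rot: [-0.0, 0.994, -0.113, -0.0]
contact_force: [0.1, 0.3, -0.8]
opening: 60.2
```

```bash
python3 - <<'E'
from h import *
w=snap('wrist','w8.png');s=snap('scene','s8.png');print(read_state()['ee_pos'],read_state()['contact_force'])
a=cv2.imread('pics/s8.png')[130:340,220:420];cv2.imwrite('pics/s8c.png',cv2.resize(a,None,fx=2.8,fy=2.8,interpolation=2))
E
```

```text
[ 544.19892965 -101.34531191  184.1579621 ] [-0.03101179 -0.22040279 -0.13744917]
```

View pics/w8.png

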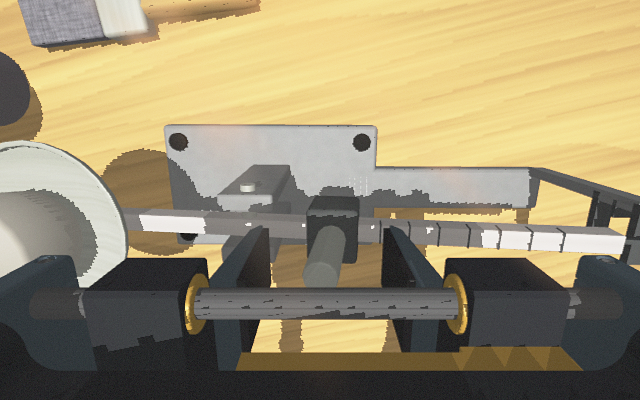

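View pics/s8c.png

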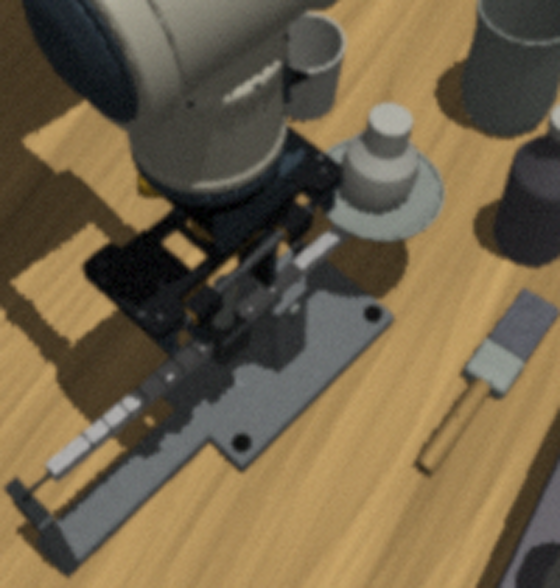

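Call:
{"fn": "play_rows", "kwargs": {"gripper": [0.06,0.06,0.06,0.06,0.06,0.06,0.06,0.06,0.06,0.06,0.06,0.06], "linear": [[-0.0011,-0.0049,0],[-0.0022,-0.0097,0],[-0.0031,-0.0136,0],[-0.0036,-0.0156,0],[-0.004,-0.0175,0],[-0.0045,-0.0195,0],[-0.0049,-0.0214,0],[-0.0054,-0.0234,0],[-0.0058,-0.0253,0],[-0.0063,-0.0273,0],[-0.0069,-0.0302,0],[-0.0076,-0.0331,0]], "spin": [0,0,0,0,0,0,0,0,0,0,0,0]}}

```text
clock: 16.9
ee_pos: [536.5, -134.6, 184.1]
eef_rot: [-0.0, 0.994, -0.113, 0.0]
contact_force: [0.4, 3.0, -0.6]
opening: 60.0
```

```bash
python3 - <<'E'
from h import *
w=snap('wrist','w9.png');print(read_state()['ee_pos'],read_state()['contact_force'])
E
```

```text
[ 536.44365953 -135.03167529  184.14796564] [ 1.06726644  2.94583905 -0.44373076]
```

View pics/w9.png

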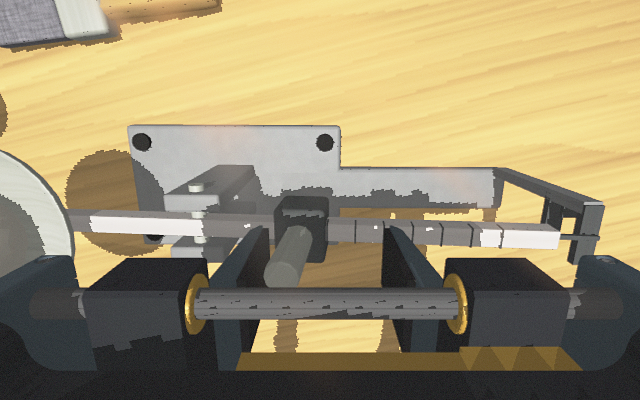

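Call:
{"fn": "play_rows", "kwargs": {"gripper": [0.06,0.06,0.06,0.06,0.06,0.06,0.06,0.06,0.06,0.06,0.06,0.06], "linear": [[-0.0007,-0.0029,0],[-0.0016,-0.0068,0],[-0.0025,-0.0107,0],[-0.0033,-0.0146,0],[-0.0042,-0.0185,0],[-0.0051,-0.0224,0],[-0.006,-0.0263,0],[-0.0069,-0.0302,0],[-0.0078,-0.0341,0],[-0.0087,-0.038,0],[-0.0096,-0.0419,0],[-0.0105,-0.0458,0]], "spin": [0,0,0,0,0,0,0,0,0,0,0,0]}}

```text
clock: 18.15
ee_pos: [525.8, -181.1, 184.1]
eef_rot: [0.0, 0.994, -0.113, 0.0]
contact_force: [-1.0, 3.1, -1.9]
opening: 60.0
```

```bash
python3 - <<'E'
from h import *
w=snap('wrist','w10.png');print(read_state()['ee_pos'],read_state()['contact_force'])
E
```

```text
[ 525.7539026  -181.69526368  184.11918532] [ 0.85138783  0.3537634  -0.53199991]
```

View pics/w10.png

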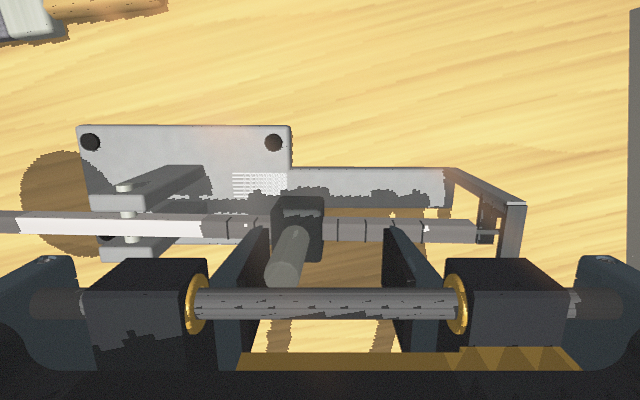

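Call:
{"fn": "play_rows", "kwargs": {"gripper": [0.06,0.06,0.06,0.06,0.06,0.06,0.06,0.06,0.06,0.06,0.06,0.06], "linear": [[-0.0007,-0.0029,0],[-0.0014,-0.0059,0],[-0.0021,-0.0088,0],[-0.0027,-0.0117,0],[-0.0032,-0.0136,0],[-0.0036,-0.0156,0],[-0.0036,-0.0156,0],[-0.0025,-0.011,0],[-0.0014,-0.006,0],[-0.0009,-0.004,0],[-0.0009,-0.004,0],[-0.0009,-0.004,0]], "spin": [0,0,0,0,0,0,0,0,0,0,0,0]}}

```text
clock: 19.4
ee_pos: [524.9, -185.6, 184.2]
eef_rot: [0.0, 0.994, -0.113, 0.0]
contact_force: [0.1, -1.1, -1.2]
opening: 60.0
```

Call:
{"fn": "play_rows", "kwargs": {"gripper": [0.06,0.06,0.06,0.06,0.06,0.06], "linear": [[0,0,0],[0,0,0],[0,0,0],[0,0,0],[0,0,0],[0,0,0]], "spin": [0,0,0,0,0,0]}}

```text
clock: 20.0
ee_pos: [524.9, -185.6, 184.2]
eef_rot: [0.0, 0.994, -0.113, 0.0]
contact_force: [-0.2, 0.2, -0.6]
opening: 60.0
```

```bash
python3 - <<'E'
from h import *
w=snap('wrist','w11.png');print(read_state()['ee_pos'],read_state()['contact_force'])
s=snap('scene','s11.png')
a=cv2.imread('pics/s11.png')[130:340,220:420];cv2.imwrite('pics/s11c.png',cv2.resize(a,None,fx=2.8,fy=2.8,interpolation=2))
E
```

```text
[ 524.92191728 -185.62461341  184.17793429] [-0.31702458  0.05057146  0.45748474]
```

View pics/w11.png

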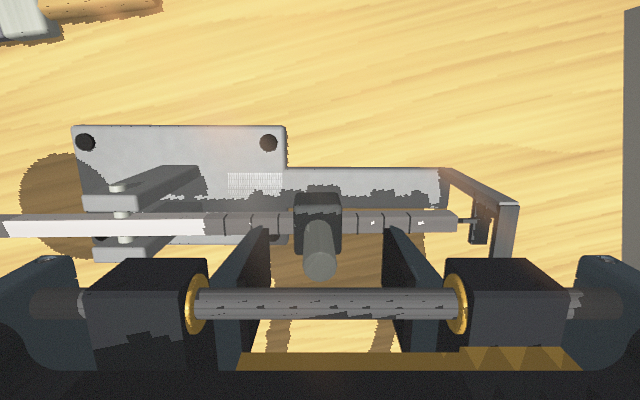

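View pics/s11c.png

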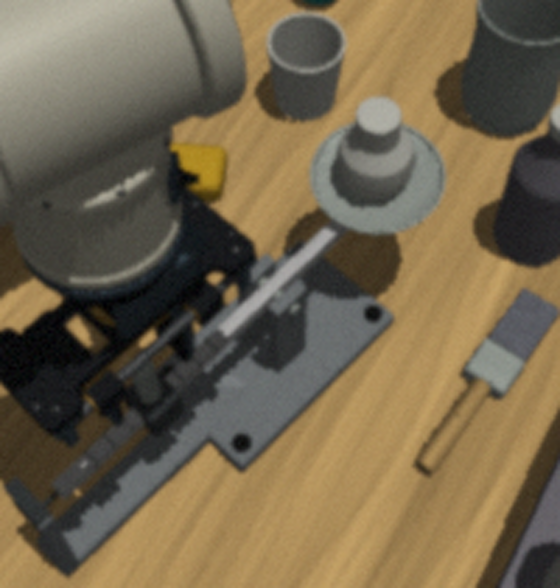

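```bash
cat >> h.py <<'E'
u=np.array([.2233,.9747]);piv=np.array([553.5,-51.2])
def bp(a,h,th): # a along pan dir, h above pivot axis
    c,s=np.cos(th),np.sin(th)
    return np.r_[piv+u*(a*c+h*s),120+h*c-a*s]
E
python3 - <<'E'
from h import *
np.set_printoptions(precision=2,suppress=True)
s=snap('scene','s12.png');t=snap('top','t12.png')
for th in (-.12,-.06,0,.06,.12):
    print(th,'rim',proj(s,bp(130,28,th))[0],'neck',proj(s,bp(130,112,th))[0],'end',proj(s,bp(-228,0,th))[0],'top neck',proj(t,bp(130,112,th))[0])
for n in ('s12','scene6'):
    a=cv2.imread(f'pics/{n}.png')[155:225,320:390];cv2.imwrite(f'pics/{n}p.png',cv2.resize(a,None,fx=8,fy=8,interpolation=2))
    a=cv2.imread(f'pics/{n}.png')[270:345,215:290];cv2.imwrite(f'pics/{n}m.png',cv2.resize(a,None,fx=8,fy=8,interpolation=2))
a=np.hstack([cv2.resize(cv2.imread(f'pics/{n}.png')[y:y+70,x:x+70],(400,400),interpolation=2) for n,x,y in (('s12',320,155),('scene6',320,155))])
cv2.imwrite('pics/cmp.png',a)
E
```

```text
-0.12 rim [353.47 190.35] neck [352.96 170.97] end [242.96 307.98] top neck [318.56 177.71]
-0.06 rim [353.92 191.6 ] neck [354.98 171.03] end [241.44 306.29] top neck [316.07 177.49]
0 rim [354.23 192.98] neck [356.8  171.32] end [240.17 304.25] top neck [313.75 177.33]
0.06 rim [354.4  194.48] neck [358.44 171.84] end [239.17 301.88] top neck [311.61 177.24]
0.12 rim [354.44 196.08] neck [359.89 172.58] end [238.47 299.15] top neck [309.65 177.2 ]
```

View pics/cmp.png

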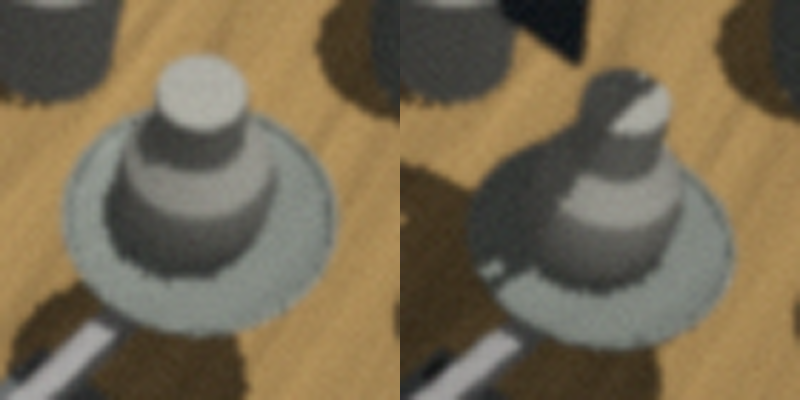

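View pics/s12m.png

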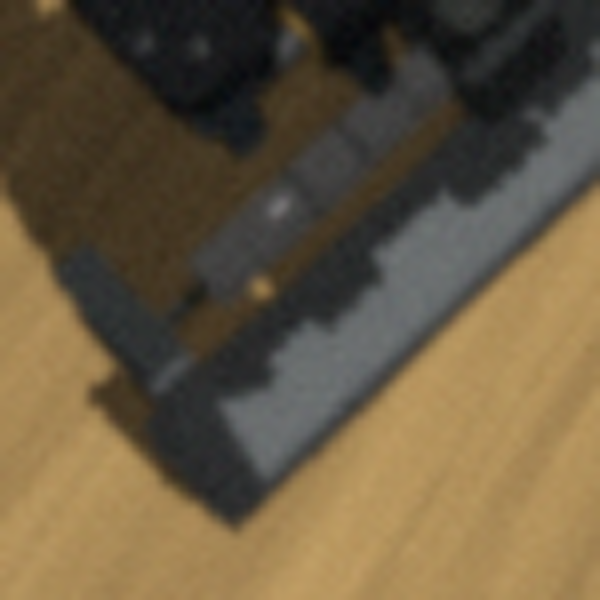

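```bash
python3 - <<'E'
from h import *
a=np.hstack([cv2.resize(cv2.imread(f'pics/{n}.png')[285:325,225:265],(400,400),interpolation=2) for n in ('scene0','s12','scene6')])
cv2.imwrite('pics/cmp2.png',cv2.resize(a,(800,267)) if 0 else a[:, :])
cv2.imwrite('pics/cmp2.png',cv2.resize(a,(798,266)))
# wrist comparison of needle: fits on rim by edges
s=snap('scene')
import itertools
def rim(th):
    ph=np.linspace(0,2*np.pi,90); v=np.array([u[1],-u[0]])
    P=[bp(130+58*np.cos(p),28,th)+np.r_[v*58*np.sin(p),0] for p in ph]
    return proj(s,P)
for th in (-.12,-.06,0,.06,.12):
    r=rim(th);print(th,r.min(0),r.max(0))
E
```

```text
-0.12 [328.71044442 169.46627588] [378.55953943 212.55471663]
-0.06 [329.30041395 171.44445738] [378.75663082 213.14024818]
0 [329.79232692 173.54452157] [378.78667156 213.8296616 ]
0.06 [330.18609545 175.75306866] [378.65432599 214.63096131]
0.12 [330.48197129 178.06426015] [378.36449576 215.55803014]
```

View pics/cmp2.png

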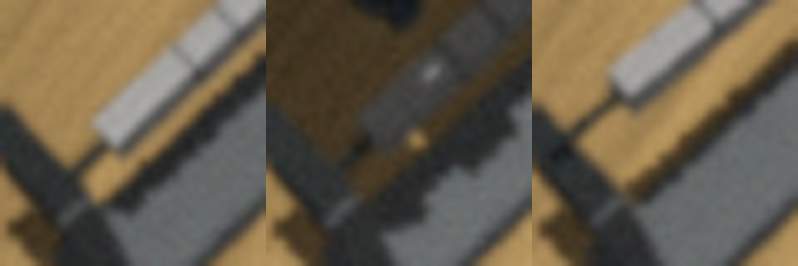

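Call:
{"fn": "play_rows", "kwargs": {"gripper": [0.06,0.06,0.06,0.06,0.06,0.06,0.06,0.06,0.06,0.06,0.06], "linear": [[0.0009,0.0039,0],[0.0018,0.0078,0],[0.0027,0.0117,0],[0.0036,0.0156,0],[0.0045,0.0195,0],[0.0051,0.0224,0],[0.0058,0.0253,0],[0.0065,0.0283,0],[0.0069,0.0302,0],[0.0074,0.0322,0],[0.0076,0.0331,0]], "spin": [0,0,0,0,0,0,0,0,0,0,0]}}

```text
clock: 21.35
ee_pos: [532.6, -152.4, 184.2]
eef_rot: [0.0, 0.994, -0.113, 0.0]
contact_force: [-1.3, -3.7, 1.4]
opening: 59.9
```

Call:
{"fn": "play_rows", "kwargs": {"gripper": [0.06,0.06,0.06], "linear": [[0.0002,0.001,0],[0.0004,0.0019,0],[0.0004,0.0019,0]], "spin": [0,0,0]}}

```text
clock: 21.65
ee_pos: [533.0, -150.5, 184.3]
eef_rot: [0.0, 0.994, -0.112, 0.0]
contact_force: [-0.3, -1.8, 1.8]
opening: 60.0
```

Call:
{"fn": "play_rows", "kwargs": {"gripper": [0.06,0.06,0.06], "linear": [[0.0002,0.001,0],[0.0004,0.0019,0],[0.0004,0.0019,0]], "spin": [0,0,0]}}

```text
clock: 21.95
ee_pos: [533.5, -148.5, 184.2]
eef_rot: [0.0, 0.994, -0.112, 0.0]
contact_force: [-1.1, -2.5, 1.5]
opening: 59.9
```

Call:
{"fn": "play_rows", "kwargs": {"gripper": [0.06,0.06,0.06], "linear": [[0.0002,0.001,0],[0.0004,0.0019,0],[0.0004,0.0019,0]], "spin": [0,0,0]}}

```text
clock: 22.25
ee_pos: [533.9, -146.4, 184.3]
eef_rot: [0.0, 0.994, -0.112, 0.0]
contact_force: [-2.1, -2.8, 2.1]
opening: 59.9
```

Call:
{"fn": "play_rows", "kwargs": {"gripper": [0.06,0.06,0.06,0.06,0.06,0.06,0.06,0.06,0.06,0.06,0.06,0.06], "linear": [[-0.0009,-0.004,0],[-0.002,-0.008,0],[-0.003,-0.013,0],[-0.004,-0.017,0],[-0.0045,-0.0195,0],[-0.0045,-0.0195,0],[-0.0045,-0.0195,0],[-0.0045,-0.0195,0],[-0.0045,-0.0195,0],[-0.0045,-0.0195,0],[-0.0045,-0.0195,0],[-0.0045,-0.0195,0]], "spin": [0,0,0,0,0,0,0,0,0,0,0,0]}}

```text
clock: 23.45
ee_pos: [529.4, -165.9, 184.3]
eef_rot: [0.0, 0.994, -0.112, 0.0]
contact_force: [0.3, 0.3, 0.1]
opening: 60.0
```

Call:
{"fn": "play_rows", "kwargs": {"gripper": [0.06,0.06,0.06,0.06,0.06,0.06], "linear": [[0,0,0],[0,0,0],[0,0,0],[0,0,0],[0,0,0],[0,0,0]], "spin": [0,0,0,0,0,0]}}

```text
clock: 24.05
ee_pos: [529.5, -165.9, 184.3]
eef_rot: [0.0, 0.994, -0.112, 0.0]
contact_force: [-1.0, 0.4, -0.7]
opening: 59.9
```

```bash
python3 - <<'E'
from h import *
w=snap('wrist','w13.png');s=snap('scene','s13.png');print(read_state()['ee_pos'],read_state()['contact_force'])
a=np.hstack([cv2.resize(cv2.imread(f'pics/{n}.png')[285:325,225:265],(266,266),interpolation=2) for n in ('s13','s12','scene6')])
b=np.hstack([cv2.resize(cv2.imread(f'pics/{n}.png')[155:225,320:390],(266,266),interpolation=2) for n in ('s13','s12','scene6')])
cv2.imwrite('pics/cmp3.png',np.vstack([a,b]))
E
```

```text
[ 529.42743056 -165.87978575  184.25194703] [-0.27813919 -0.05360492 -0.93851571]
```

View pics/cmp3.png

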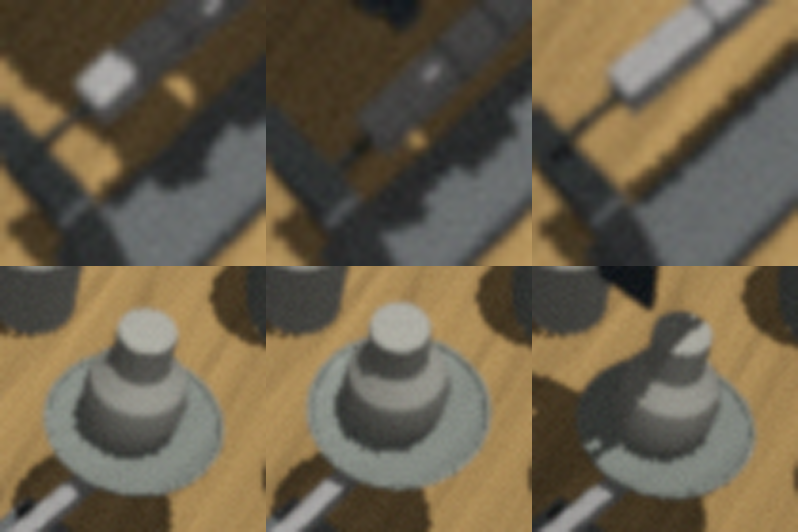

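View pics/w13.png

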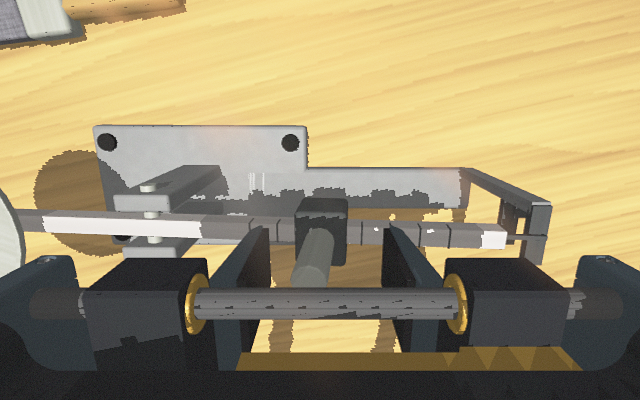

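Call:
{"fn": "play_rows", "kwargs": {"gripper": [0.06,0.06,0.06,0.06,0.06,0.06,0.06,0.06,0.06,0.06,0.06,0.06], "linear": [[-0.0009,-0.0039,0],[-0.0018,-0.0078,0],[-0.0025,-0.0107,0],[-0.0031,-0.0136,0],[-0.0036,-0.0156,0],[-0.004,-0.0175,0],[-0.0045,-0.0195,0],[-0.0049,-0.0214,0],[-0.0054,-0.0234,0],[-0.0058,-0.0253,0],[-0.0059,-0.0257,0],[-0.0059,-0.0257,0]], "spin": [0,0,0,0,0,0,0,0,0,0,0,0]}}

```text
clock: 25.35
ee_pos: [523.5, -191.7, 184.3]
eef_rot: [0.0, 0.994, -0.112, 0.0]
contact_force: [0.4, 3.0, -1.2]
opening: 60.1
```

Call:
{"fn": "play_rows", "kwargs": {"gripper": [0.06,0.06,0.06,0.06,0.06,0.06,0.06,0.06,0.06,0.06,0.06,0.06], "linear": [[0.0009,0.0039,0],[0.002,0.008,0],[0.003,0.013,0],[0.0036,0.0156,0],[0.0036,0.0156,0],[0.0036,0.0156,0],[0.0036,0.0156,0],[0.0036,0.0156,0],[0.0036,0.0156,0],[0.0036,0.0156,0],[0.0036,0.0156,0],[0.0036,0.0156,0]], "spin": [0,0,0,0,0,0,0,0,0,0,0,0]}}

```text
clock: 26.55
ee_pos: [527.1, -176.1, 184.3]
eef_rot: [0.0, 0.994, -0.112, 0.0]
contact_force: [0.4, 0.5, -0.4]
opening: 59.9
```

Call:
{"fn": "play_rows", "kwargs": {"gripper": [0.06,0.06,0.06,0.06,0.06,0.06], "linear": [[0,0,0],[0,0,0],[0,0,0],[0,0,0],[0,0,0],[0,0,0]], "spin": [0,0,0,0,0,0]}}

```text
clock: 27.15
ee_pos: [527.1, -176.1, 184.3]
eef_rot: [0.0, 0.994, -0.112, 0.0]
contact_force: [-0.3, 0.0, -1.0]
opening: 59.8
```

```bash
python3 - <<'E'
from h import *
w=snap('wrist','w14.png');s=snap('scene','s14.png');print(read_state()['ee_pos'],read_state()['contact_force'])
a=np.hstack([cv2.resize(cv2.imread(f'pics/{n}.png')[285:325,225:265],(266,266),interpolation=2) for n in ('s14','s12','scene6')])
b=np.hstack([cv2.resize(cv2.imread(f'pics/{n}.png')[155:225,320:390],(266,266),interpolation=2) for n in ('s14','s12','scene6')])
cv2.imwrite('pics/cmp4.png',np.vstack([a,b]))
E
```

```text
[ 527.07417906 -176.12553867  184.26906224] [ 0.3349349  -1.72683773  0.3072898 ]
```

View pics/cmp4.png

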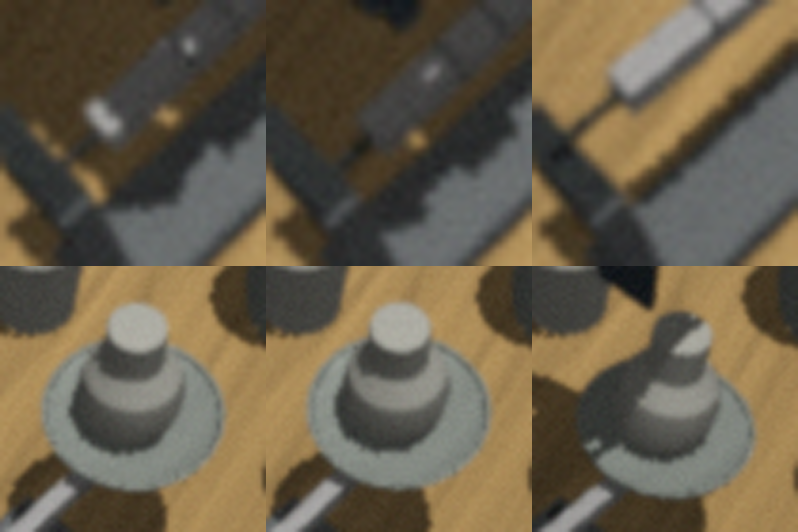

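View pics/w14.png

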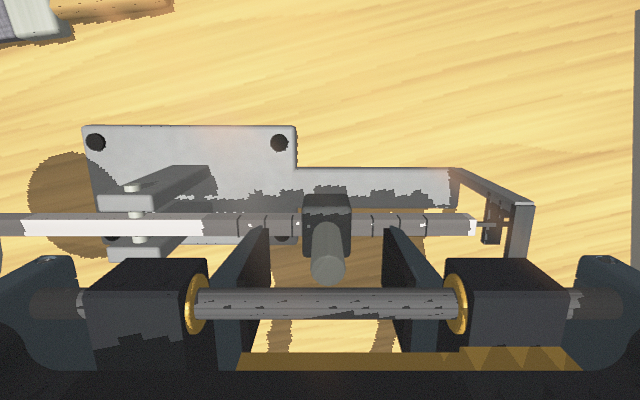

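Call:
{"fn": "play_rows", "kwargs": {"gripper": [0.06,0.06,0.06,0.06,0.06,0.06,0.06,0.06,0.06,0.06,0.06,0.06], "linear": [[0,0,0.015],[0,0,0.035],[0,0,0.055],[0,0.02,0.075],[0,0.05,0.085],[0,0.08,0.09],[0,0.11,0.09],[0,0.14,0.09],[0,0.16,0.09],[0,0.176,0.09],[0,0.176,0.09],[0,0.176,0.09]], "spin": [0,0,0,0,0,0,0,0,0,0,0,0]}}

```text
clock: 28.45
ee_pos: [527.1, -0.2, 274.3]
eef_rot: [0.0, 0.994, -0.112, 0.0]
contact_force: [0.3, -0.9, 0.1]
opening: 59.8
```

```bash
python3 - <<'E'
from h import *
print(read_state()['ee_pos'],read_state()['contact_force'])
w=snap('wrist','w15.png')
im=np.mean([snap('scene')['img'].astype(float) for _ in range(4)],0).astype(np.uint8)
cv2.imwrite('pics/s15.png',cv2.cvtColor(im,cv2.COLOR_RGB2BGR));t=snap('top','t15.png')
a=np.hstack([cv2.resize(cv2.imread(f'pics/{n}.png')[285:325,225:265],(266,266),interpolation=2) for n in ('s15','scene0','scene6')])
b=np.hstack([cv2.resize(cv2.imread(f'pics/{n}.png')[155:225,320:390],(266,266),interpolation=2) for n in ('s15','scene0','scene6')])
cv2.imwrite('pics/cmp5.png',np.vstack([a,b]))
E
```

```text
[ 5.27054391e+02 -2.21976606e-01  2.74273177e+02] [ 0.33771602 -0.90810886  0.05290016]
```

View pics/cmp5.png

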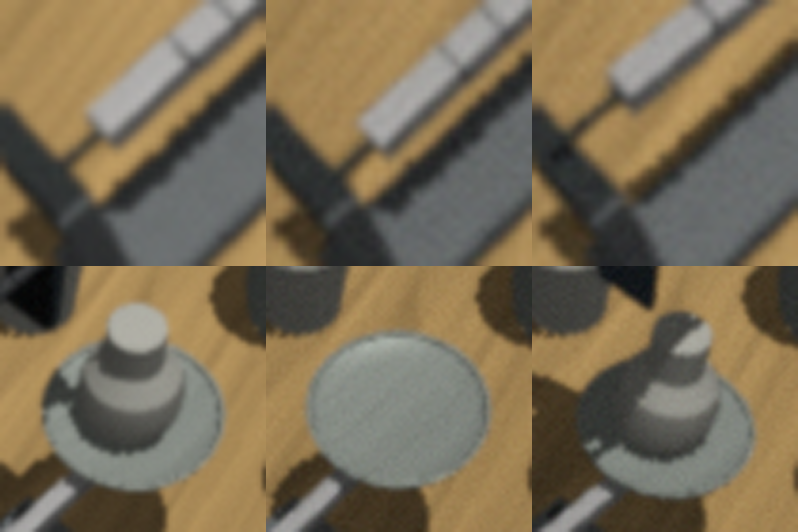

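View pics/w15.png

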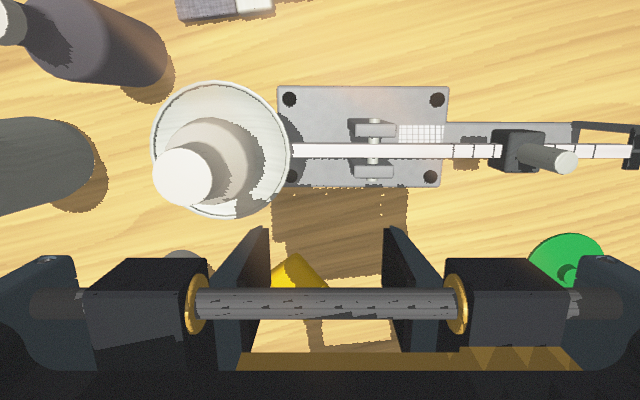

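View pics/s15.png

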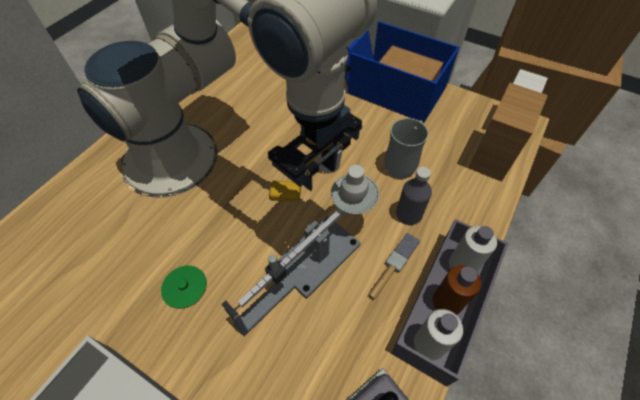

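```bash
python3 - <<'E'
from h import *
np.set_printoptions(precision=2,suppress=True)
def crop(n,x0=230,y0=278,W=50,H=35):
    g=cv2.imread(f'pics/{n}.png').astype(np.float32)
    v=g[y0:y0+H,x0:x0+W]; sat=v.max(2)-v.min(2); w=np.clip((v.min(2)-105)/50,0,1)*np.clip((45-sat)/20,0,1)
    return w
for n in ('scene0','s15','scene6'):
    w=crop(n);m=cv2.resize(w,None,fx=10,fy=10,interpolation=cv2.INTER_CUBIC)
    mm=(m>.5).astype(np.uint8); nl,lab,st,ce=cv2.connectedComponentsWithStats(mm)
    o=sorted([(st[i,0],st[i,4],ce[i]/10+[230,278]) for i in range(1,nl) if st[i,4]>500])[:2]
    i=[k for k in range(1,nl) if st[k,4]==o[0][1]][0]
    c=cv2.findContours((lab==i).astype(np.uint8),0,1)[0][0]
    r=cv2.minAreaRect(c);print(n,o,r[1],np.array(sorted(cv2.boxPoints(r).tolist()))/10+[230,278])
s=snap('scene')
for r in (225,215,200):
  print(r,[proj(s,bp(-r,5,th))[0] for th in(-.06,0,.06,.12)])
E
```

```text
scene0 [(np.int32(92), np.int32(15692), array([252.56, 293.71])), (np.int32(342), np.int32(2307), array([267.58, 279.78]))] (50.68965148925781, 336.3793029785156) [[238.84 303.25]
 [242.33 306.92]
 [263.19 280.05]
 [266.69 283.72]]
s15 [(np.int32(86), np.int32(18369), array([253.4 , 290.97]))] (53.46416091918945, 400.2545166015625) [[237.87 301.68]
 [241.51 305.6 ]
 [267.18 274.43]
 [270.82 278.35]]
scene6 [(np.int32(71), np.int32(13977), array([249.65, 288.06]))] (52.61263656616211, 329.01617431640625) [[236.44 295.46]
 [239.79 299.51]
 [261.77 274.46]
 [265.13 278.51]]
225 [array([242.01, 304.55]), array([240.87, 302.41]), array([240.01, 299.93]), array([239.44, 297.11])]
215 [array([245.61, 301.07]), array([244.58, 298.98]), array([243.82, 296.57]), array([243.33, 293.85])]
200 [array([250.96, 295.9 ]), array([250.08, 293.9 ]), array([249.45, 291.62]), array([249.08, 289.04])]
```

```bash
python3 - <<'E'
import cv2,numpy as np
L=[]
for n,x,y in (('w11',420,165),('w14',435,165),('w13',460,165),('w7',530,150)):
    L.append(cv2.resize(cv2.imread(f'pics/{n}.png')[y:y+100,x:x+110],(400,364),interpolation=2)[:300])
cv2.imwrite('pics/mk.png',np.vstack([np.hstack(L[:2]),np.hstack(L[2:])]))
E
```

```text
(no output)
```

View pics/mk.png

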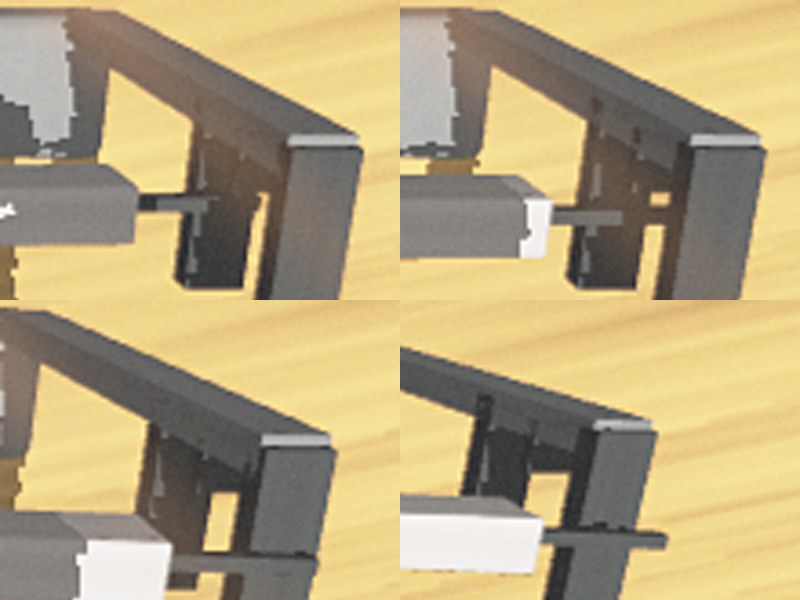

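```bash
python3 - <<'E'
from h import *
from scipy.optimize import least_squares
np.set_printoptions(precision=3,suppress=True)
sc=snap('scene')
def W(n):
    v=cv2.imread(f'pics/{n}.png').astype(np.float32);sat=v.max(2)-v.min(2)
    return np.clip((v.min(2)-100)/50,0,1)*np.clip((45-sat)/20,0,1)
M={n:W(n) for n in('scene0','s15','scene6')}
# upper-left edge & lower-right edge of white arm: sample across beam at r=110..220
v=np.array([u[1],-u[0]])
def centre(n,th0,r):
    # line across beam at station r, centroid of whiteness
    offs=np.linspace(-25,25,101)
    P=[bp(-r,5,th0)+np.r_[v*o,0] for o in offs];px=proj(sc,P).astype(np.float32)
    s=cv2.remap(M[n],px[:,0].reshape(1,-1),px[:,1].reshape(1,-1),cv2.INTER_LINEAR)[0]
    if s.sum()<5:return None
    return (s*offs).sum()/s.sum(), (s*px.T).sum(1)/s.sum(), s.sum()*.5
for n,rs in (('scene0',range(100,225,5)),('s15',range(155,225,5)),('scene6',range(100,225,5))):
    print(n,[round(float(c[0]),2) if (c:=centre(n,0,r)) else None for r in rs])
for th in(-.06,0,.06,.12):
    # apparent lateral offset in th=0 frame of beam centre line at r
    out=[]
    for r in (100,160,190,220):
        p=proj(sc,bp(-r,5,th))[0];best=min(((np.linalg.norm(proj(sc,bp(-q,5,0)+np.r_[v*o,0])[0]-p),o) for q in np.arange(r-20,r+20,1) for o in np.arange(-15,15,.5)));out.append(best[1])
    print(th,out)
E
```

```text
scene0 [-0.14, 0.43, 0.54, 0.81, 0.38, 0.31, 1.0, 1.07, 0.89, 0.92, 1.26, 1.13, 1.04, 1.58, 1.67, 1.9, 1.79, 1.84, 1.94, 1.99, 2.03, 2.4, 2.3, 2.12, 2.32]
s15 [-1.25, -1.71, -1.59, -1.37, -1.11, -1.13, -1.19, -1.19, -2.43, -1.43, -1.29, -1.31, -1.02, -1.06]
scene6 [-8.24, -7.74, -7.62, -8.37, -8.72, -8.58, -8.56, -9.63, -9.45, -9.29, -9.39, -10.32, -10.08, -10.33, -10.86, -11.02, -11.03, -11.58, -11.86, -11.92, -12.51, -12.54, -12.52, -13.43, -13.39]
-0.06 [np.float64(2.5), np.float64(3.5), np.float64(4.5), np.float64(5.0)]
0 [np.float64(0.0), np.float64(0.0), np.float64(0.0), np.float64(0.0)]
0.06 [np.float64(-2.5), np.float64(-3.5), np.float64(-4.5), np.float64(-5.0)]
0.12 [np.float64(-4.5), np.float64(-7.5), np.float64(-9.0), np.float64(-10.5)]
```

```bash
python3 - <<'E'
from h import *
s=snap('scene','s16.png');a=cv2.imread('pics/s15.png').astype(int);b=cv2.imread('pics/s16.png').astype(int)
print(np.abs(a-b)[150:345,215:400].mean(), read_state()['contact_force'],read_state()['clock'])
manip.job_done()
E
```

```text
1.8305567105567107 [-0.75852758  0.6081125  -0.93700603] 28.9
the job is handed in; nothing more can be done
```

I put the white softener ball upright near the middle of the pan, balanced the beam with the counterpoise, and handed the job in at about 29 s of the 72 s allowed. No verdict is reported on hand-in, so the final tilt rests on my own measurements.

- **Placing:** I gripped the ball by its neck, lowered it until the pan had sunk most of the way, and let go. A picture afterwards showed it upright near the middle with the pan down.
- **Balancing:** With the fingers open around the knob, I pushed it outward and overshot. A push back inward went too far the other way. A last, shorter push outward set it. Readings during the pushes were about 3–4 N, well under the 25 N limit.
- **Last checks:** The arm was lifted clear, and pictures taken before hand-in showed the beam not moving.
- **Tilt:** Five estimates from the scene camera gave -0.02, -0.015, -0.007, 0 and +0.013 rad. They do not agree exactly, but all are inside the ±0.035 rad limit. I took it as about -0.01 rad and made no further correction.
- **Not checked:** I did not measure the other objects' positions again; they look unmoved in the pictures.

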